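# Let the jar lift down on its crank

## Task

The small crank lift is holding a jar up on its tray, with the pawl under the crank knob hooked behind a tooth. Wind the crank up a touch to take the strain off the pawl, draw the knob up to free it, and holding it up let the crank turn back slowly, no faster than a quarter turn a second, until the tray just rests its own weight on the rubber pad below; only then let the knob drop back down and let go. Do not wrench the pawl or drive the tray into the pad, keep the jar standing on the tray, and leave everything else where it is.

Things in the scene. Friction and masses are not known exactly. Their poses are not given: they have to be found in the camera images.
- lift: Hand-cranked lift fixed to the worktop: steel base plate 230 x 370 x 12 mm, a round aluminium drum (216 mm across, top at z = 60 mm) with the crank, an upright mast (26 x 50 mm, top at z = 245 mm) on which the tray slides. Origin on the worktop, z up. In its frame, mm: crank axis at x 0, y -95; tray centre x 0, y 100; mast x 90, y 100.
- hub (a point): Point on the crank's upright axis, 98 mm above the worktop (top of the hub, the highest part there).
- knob_grip (a point): Grip point on the axis of the crank's knob: round, upright, black, 32 mm diameter, 45 mm tall, 90 mm from the crank axis. 24 mm above the knob's underside, 21 below its top, 29 above the crank arm's collar with the knob down (then 121 mm above the worktop). The cap spins freely on its upright axis: a gripper need not turn with the crank. Slid up, it lifts the pawl below.
- crank (a joint): Crank angle, rad: 0 at the start, grows clockwise seen from above, which lowers the tray 38 mm per rad; negative when wound up (anticlockwise). Range -0.3 to 2.5. The load pulls clockwise with 3 to 6 N sideways at the knob. Only the pawl or a hand holds it; left alone it runs down fast.
- knob (a joint): How far the knob is drawn up, m: 0 down (spring and weight, 4 to 7 N to lift), stop at 0.016. At 0 the pawl's toe is hooked 4 mm under a tooth's overhanging lip: it cannot be lifted until the crank is wound up by 4.5 to 12 mm of knob travel (0.05 to 0.13 rad). Above 0.0105 the pawl passes over the tooth tops.
- ring: Toothed ring on top of the drum, under the knob: three steel teeth 12 mm high, 0.5 rad apart; the pawl hangs on the middle one at crank 0. Beyond crank 0.95 rad there are no teeth. Origin on the crank axis at worktop height.
- tray: Square aluminium tray 120 x 120 mm, floor 4 mm, rim 12 mm high, sliding up and down the mast. Origin: centre of its underside, 121 mm above the worktop at the start. Tray and load together weigh about 1.1 kg.
- rest: Screw rest under the middle of the tray with a round springy rubber pad, 40 mm across (gives 0.15 mm a newton). Origin: centre of its foot, 12 mm above the worktop. How far the pad is screwed out is not measured: its top is 35 to 63 mm above the worktop, so the tray touches at crank 1.5 to 2.3 rad. Landing must be felt: over the next 0.05 rad the load's pull at the knob fades to nothing.
- jar: Glass jar with a yellow lid, 65 mm across, 85 mm tall, standing loose on the tray. Origin: centre of its underside.
- mill: Bystander: small glass salt mill, 44 mm across, 90 mm tall; origin at its foot.
- garlic: Bystander: garlic bulb, 53 mm; origin at its foot.
- spice: Bystander: spice jar with black cap, 41 mm across, 105 mm tall; origin at its foot.
- tin: Bystander: tin can with picture label, 57 mm across, 72 mm tall; origin at its foot.
Not all that is in view belongs to the job. There is more than one size of the jar; the one meant has the size given above.

How it is judged:
By the outcome, as a careful person would: the job done as asked, in the order asked, and still so for the second after the job is handed in, with the robot touching nothing.
It also fails if it takes over 69 s, if anything falls off the work surface, if the arm or the gripper's body presses on something with over 40 N, if the wrist force passes 120 N, or if a joint passes its speed limit or range.

## Robot

A 6-joint arm with a two-finger parallel gripper is mounted at the origin on a cart in front of the work surface, level with it; the furniture and walls round the work are solid. World frame = base frame: x ahead of the robot, y to its left, z up, the work surface at z = 0. Lengths are in m, angles in degrees, forces in N, time in s.
With the tool pointing down it reaches from about 0.3 to 0.75 m from the base axis. Payload 8.5 kg.
Tool frame: the origin (TCP) lies at the very end of the fingers, on their centre line; the grasp point (between the pads) lies 19 mm behind it; z points along the fingers, y is the line along which they close (so a half turn about z gives the same grasp; the last joint's range is limited). The gripper opens to 85 mm and grips with 20 to 120 N. Pads are 22 mm wide; open, the fingers measure 114 mm over their backs; the gripper's body (76 mm by 85 mm) begins 54 mm behind the grasp point. The pads swing forward as they close: fully open they stand 13 mm farther back than shut.
Start: joints at [-78.684, 21.807, 74.336, -0, 83.858, -12.336], TCP at [0.221, -0.504, 0.231] pointing down, gripper open.
Joint ranges: [-178.18, 178.18], [-50.72, 133.34], [12.68, 142.11], [-81.47, 261.47], [9.98, 163.14], [-165.26, 165.26]. Speed limits (degrees/s): [136.94, 136.94, 180, 180, 180, 180].

## Interface

Orientations are given as a 3x3 rotation matrix whose columns are the frame's x, y, z axes.
In Python, from rig import observe, cams, ticket gives the robot as it stands.
- The arm moves only by the tool move_arm, never from a script. Its arguments are lists of equal length, an entry for each row: "jaw": the finger opening in cm, from 0 to 8.54; "dp": the shift along the tool's x, y, z in cm, a list of three; "turn": the turn, a rotation vector about the tool's x, y, z in rad, a list of three. In form: {"jaw": [jaw, ...], "dp": [[tx, ty, tz], ...], "turn": [[wx, wy, wz], ...]}. A call has 1 to 12 rows; each row shifts and turns the commanded pose from where the row before left it, along the tool's axes as they then stand; what a row does not reach is not made up. A row lasts 1/12 s, in which the tool goes at most 41.7 mm and 7.16 degrees, less where a joint would pass 70% of its speed; a pose out of reach is approached as far as the arm can. A call is refused whole if a number of a shift passes 4.17 or a number of a turn 0.125, either way. A call with a gripper value outside its range is refused whole. The fingers move at their own pace and stop on an object; "force" is the grip in N (left out, the last holds). Time passes only in rows, so rows that do not move let the fingers close. It gives the time, the measured TCP pose, the force, the opening and the grip force at its end, in the units of the state.
- observe(): the state, without advancing time (a new reading comes with each control period).
- cams.get_image(name): name is "scene" or "top"; returns (picture, depth): 384x512x3 uint8, red, green, blue; 384x512 float32, m along the optical axis (not along the pixel's ray), 0 where there is no reading.
- cams.calibration(name): a dict with "vertical_fov" (degrees; the focal length in pixels is half the picture's height over the tangent of half this angle, whatever the lens; pixels are square), "cx", "cy" (the principal point, pixels), "view" (4x4, takes a point from world to camera coordinates). Camera axes: x right, y up, looking along -z (the intrinsics and any distortion apply to the point x, -y, -z); pixel columns grow to the right and rows downward; lengths in m; the calibration is good to about 2 mm. A picture is of the moment at which its call begins. calibration takes no time and is no camera call.
- ticket.close_job(): hands the job in; it is judged then, once.
Trained networks look in the newest picture that a camera, given by its name, has taken for a name from the list of things; names that differ only in an ending like _2 or _b are one class to them, and where a whole thing is asked for, a point or a joint stands for the part that bears it (a point fixed in the world has none). Each returns a list of dicts, best first, with "p" (0 to 1); they miss things now and then, are a little off and sometimes report something else, mostly with a low value. They report only what shows in the picture. A call takes as long as a camera call. They do not tell look-alikes from the thing itself.
- cams.spot_in(camera, query): "box" ([centre column, centre row, width, height] as shares, 0 to 1, of the picture: columns of its width, rows of its height, round what is visible of it).
- cams.outline_of(camera, query): "mask" (384x512 bool, what is visible of it) and "box" ([centre column, centre row, width, height] as shares, 0 to 1, of the picture: columns of its width, rows of its height, round what is visible of it).
- cams.mark_of(camera, query): "location" ([column, row] as shares, 0 to 1, of the picture: columns of its width, rows of its height: a listed point, or the origin of a listed thing).
The state is a dict: "time_s": time; "q": joint angles; "qvel": joint speeds; "joint_efforts": joint torques, N m; "position": TCP position; "tool_rot": TCP orientation; "ft_force": force on the tool from outside, world axes, zero at the start; "wrist_torque": the same for the moment, N m; "grip_width": finger opening in m; "gripper_force": force on a finger pad.
Only numpy, scipy, OpenCV 4.12 (cv2) and the standard library are available. Lean on these libraries where they do the work, as an engineer would, in place of code of your own. Each camera call takes 0.05 s, during which the arm holds its last target. There are 200 camera calls.

## Working session

There is one attempt and no reset: what is moved stays moved. The work goes in short steps, Python scripts to look and compute and a tool call to move; the robot and the scene stay as the last step left them, time stands still between calls to the robot, and variables do not carry over. Pictures are saved under pics/ and viewed, at most 10 in all, crops included, and the job is handed in when it is done.

Besides the shell and the picture viewer there is one more tool, called after "Request:" by a JSON object that holds its "method" and its "body". move_arm: Moves the arm, as the interface text tells. Its arguments: {"type":"object","properties":{"jaw":{"type":"array","items":{"type":"number"}},"dp":{"type":"array","items":{"type":"array","items":{"type":"number"}}},"turn":{"type":"array","items":{"type":"array","items":{"type":"number"}}},"force":{"type":"number"}},"required":["jaw","dp","turn"]}

```bash
mkdir -p pics
cat > h.py <<'E'
import numpy as np, cv2
from rig import observe, cams, ticket
def proj(cam):
    c=cams.calibration(cam); f=192/np.tan(np.radians(c["vertical_fov"])/2)
    return f,c["cx"],c["cy"],np.array(c["view"])
def ray_z(cam,u,v,z):
    f,cx,cy,V=proj(cam); d=np.array([(u-cx)/f,-(v-cy)/f,-1]); R=V[:3,:3]; t=V[:3,3]
    o=-R.T@t; w=R.T@d; return o+w*(z-o[2])/w[2]
def deproj(cam,u,v,dep):
    f,cx,cy,V=proj(cam); p=np.array([(u-cx)/f,-(v-cy)/f,-1])*dep
    return V[:3,:3].T@(p-V[:3,3])
def pix(cam,p):
    f,cx,cy,V=proj(cam); q=V[:3,:3]@p+V[:3,3]; return cx+f*q[0]/-q[2], cy-f*q[1]/-q[2]
E
python3 - <<'E'
from h import *
for c in("scene","top"):
    im,d=cams.get_image(c); print(cams.calibration(c)); np.savez(f"pics/{c}0.npz",im=im,d=d)
    cv2.imwrite(f"pics/{c}0.png",cv2.resize(im[...,::-1],(800,600)))
    for q,z in(("hub",.098),("knob_grip",.121),("tray",.121),("jar",.125),("lift",0),("ring",0)):
        for r in cams.mark_of(c,q)[:2]:
            u,v=r["location"][0]*512,r["location"][1]*384
            print(c,q,round(r["p"],2),round(u),round(v),ray_z(c,u,v,z).round(4))
s=observe();print(s)
E
```

```text
{'vertical_fov': 44.00507452285902, 'cx': 255.8754732536544, 'cy': 192.31829718650883, 'view': array([[-0.482211  , -0.87565018, -0.02663301,  0.19805903],
       [ 0.39591069, -0.24494166,  0.88501882, -0.34259313],
       [-0.78149042,  0.41622152,  0.46479283, -0.72180611],
       [ 0.        ,  0.        ,  0.        ,  1.        ]])}
scene hub 0.94 282 189 [ 0.5649 -0.1614  0.098 ]
scene knob_grip 0.54 261 168 [ 0.6609 -0.1559  0.121 ]
scene tray 0.57 206 200 [0.572  0.0393 0.121 ]
scene jar 0.9 200 192 [0.6115 0.0372 0.125 ]
scene jar 0.81 329 261 [ 0.2339 -0.0587  0.125 ]
scene lift 0.58 249 233 [ 0.5662 -0.0667  0.    ]
scene ring 0.86 284 225 [ 0.5524 -0.1608  0.    ]
scene ring 0.71 200 197 [ 0.8104 -0.0348  0.    ]
{'vertical_fov': 52.1181245405296, 'cx': 264.0236812325276, 'cy': 190.26869846093513, 'view': array([[ 0.02088922, -0.99939026,  0.02797763, -0.10109846],
       [ 0.99164218,  0.0242746 ,  0.12671437, -0.57003301],
       [-0.12731626,  0.02509683,  0.99154461, -1.02092214],
       [ 0.        ,  0.        ,  0.        ,  1.        ]])}
top hub 0.92 290 193 [ 0
[... 417 characters left out ...]
9684e+01, -1.23355364e+01]), 'qvel': array([ 0.00884862, -0.01818569,  0.0350337 ,  0.10029245,  0.04291146,
       -0.02575018]), 'joint_efforts': array([ 3.13228543e-05, -4.48253739e+01, -2.31433868e+01, -2.13762773e-04,
        6.27611535e-04,  1.81783668e-05]), 'position': array([ 0.22063424, -0.50378235,  0.2313313 ]), 'tool_rot': array([[ 9.16011766e-01,  4.01151397e-01,  2.19876739e-05],
       [ 4.01151398e-01, -9.16011766e-01, -1.83156956e-05],
       [ 1.27936012e-05,  2.55977788e-05, -1.00000000e+00]]), 'ft_force': array([-0.57799724, -0.01738918, -0.35397978]), 'wrist_torque': array([-0.01154016,  0.04496712, -0.03400769]), 'gripper_force': 0.0, 'grip_width': 0.08542998600698655}
```

View pics/scene0.png

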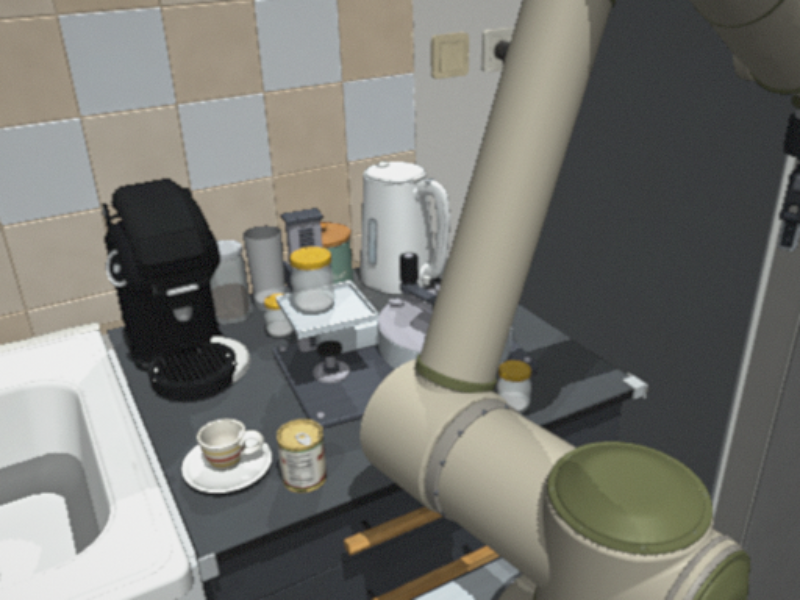

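View pics/top0.png

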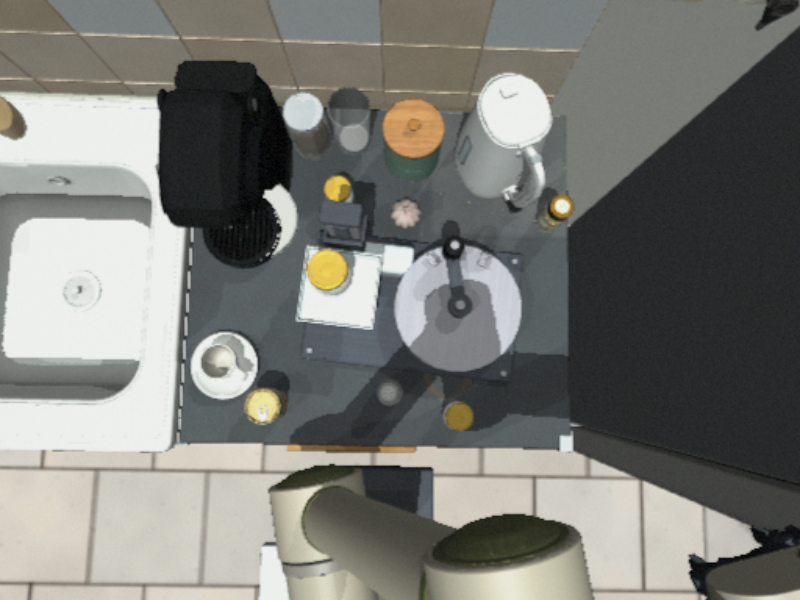

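The top view (800x600 picture) shows the drum centred near (460,305), the knob at (454,247), the tray and jar at (330,280), and the mast at (343,225). Look-alikes for the knob are the hub (460,305), the kettle's handle base (515,195) and the black-capped rest under the tray. Look-alikes for the jar are the small yellow lids at (338,188) and (458,415). The knob is the black cylinder at the outer end of the crank arm. I'll measure it from depth.

Run:
```python
from h import *
from scipy.optimize import least_squares
D=np.load("pics/top0.npz"); d=D["d"]; im=D["im"]
f,cx,cy,V=proj("top"); vv,uu=np.mgrid[:384,:512]
P=np.stack([(uu-cx)/f*d,-(vv-cy)/f*d,-d],-1)-V[:3,3]; W=P@V[:3,:3]
ok=d>0
m=ok&(abs(W[...,2]-.06)<.006)&(np.hypot(W[...,0]-.56,W[...,1]+.157)<.13)
m=cv2.morphologyEx(m.astype(np.uint8),cv2.MORPH_OPEN,np.ones((3,3)))
n,l,st,_=cv2.connectedComponentsWithStats(m); k=1+np.argmax(st[1:,4]); m=l==k
print("drum z",np.median(W[m][:,2]))
c=cv2.findContours(m.astype(np.uint8),0,cv2.CHAIN_APPROX_NONE)[0]; c=max(c,key=len)[:,0]
pts=W[c[:,1],c[:,0],:2]
r=least_squares(lambda p:np.hypot(pts[:,0]-p[0],pts[:,1]-p[1])-.108,[.56,-.157],loss="soft_l1",f_scale=.002)
print("hub xy",r.x, np.median(abs(r.fun)))
for lo,hi,c0,nm in((.128,.16,(.647,-.15),"knob"),(.088,.105,(.558,-.153),"hub")):
    q=ok&(W[...,2]>lo)&(W[...,2]<hi)&(np.hypot(W[...,0]-c0[0],W[...,1]-c0[1])<.04)
    a=W[q]; print(nm,len(a),a.mean(0),a.min(0),a.max(0))
# tray, tall stuff near the path
for r in [(.58,.85,-.36,-.08)]:
    q=ok&(W[...,0]>r[0])&(W[...,0]<r[1])&(W[...,1]>r[2])&(W[...,1]<r[3])&(W[...,2]>.15)
    a=W[q]; print("tall",a.min(0),a.max(0)); 
    for y in np.arange(r[2],r[3],.02):
        b=a[abs(a[:,1]-y)<.01]
        if len(b): print(round(y,2),b[:,0].min().round(3),b[:,2].max().round(3))
cv2.imwrite("pics/crop.png",cv2.resize(im[130:260,180:350,::-1],None,fx=4,fy=4,interpolation=2))
```

```text
drum z 0.061668386483209284
hub xy [ 0.55061077 -0.16324098] 0.006302613142590674
knob 142 [ 0.64175658 -0.149784    0.14219281] [ 0.62754446 -0.16502045  0.12844576] [ 0.65882516 -0.1352239   0.14934749]
hub 260 [ 0.56215329 -0.16321447  0.09404129] [ 0.53463102 -0.18404402  0.08804432] [ 0.59655954 -0.14546631  0.10239185]
tall [ 0.72069811 -0.28881021  0.15005496] [ 0.84993889 -0.08175858  0.23059841]
-0.28 0.721 0.229
-0.26 0.725 0.23
-0.24 0.77 0.23
-0.22 0.771 0.23
-0.2 0.774 0.231
-0.18 0.789 0.229
-0.16 0.834 0.154
```

View pics/crop.png

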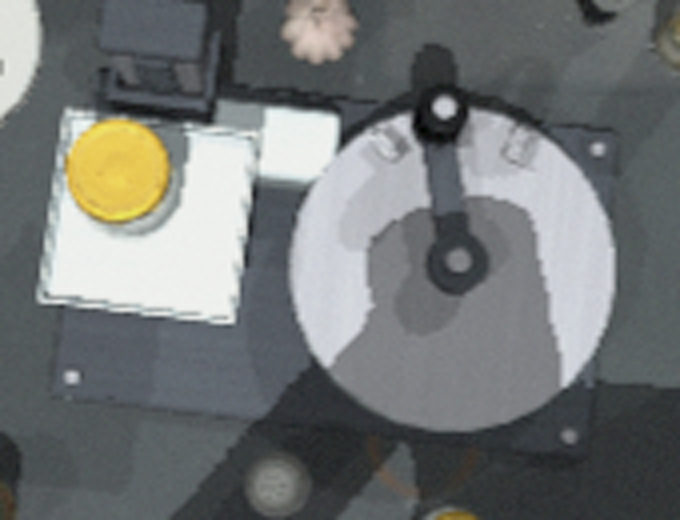

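Run:
```python
from h import *
k=ray_z("top",290.2,157,.142);h=ray_z("top",294.5,195,.098);d=ray_z("top",293.2,197.2,.06)
print(k,h,d,np.linalg.norm((k-h)[:2]),np.degrees(np.arctan2(*(k-h)[1::-1])))
t=ray_z("top",180+150/4,130+212/4,.133);print("tray",t)
for p in (k-[0,0,.021],h): print(pix("scene",p))
```

```text
[ 0.64283419 -0.14816898  0.142     ] [ 0.55420578 -0.16437937  0.098     ] [ 0.55276621 -0.16495447  0.06      ] 0.09009867140642372 10.364995283821617
tray [0.57509349 0.02858923 0.133     ]
(np.float64(261.51692163334917), np.float64(170.95190150872855))
(np.float64(284.9806367669933), np.float64(190.77796329181527))
```

Request:
{"method": "move_arm", "body": {"jaw": [8.5,8.5,8.5,8.5,8.5,8.5,8.5,8.5,8.5,8.5,8.5,8.5], "dp": [[0,0,0],[0,0,0],[0,0,0],[0,0,0],[2.6,-2.2,0],[2.6,-2.2,0],[2.6,-2.2,0],[2.6,-2.2,0],[2.6,-2.2,0],[2.6,-2.2,0],[2.6,-2.2,0],[2.6,-2.2,0]], "turn": [[0,0,0.103],[0,0,0.103],[0,0,0.103],[0,0,0.103],[0,0,0],[0,0,0],[0,0,0],[0,0,0],[0,0,0],[0,0,0],[0,0,0],[0,0,0]], "force": 40}}

```text
time_s: 1.7
position: [0.4296, -0.3263, 0.2315]
tool_rot: [[1.0, 0.001, 0.0], [0.001, -1.0, -0.0], [0.0, 0.0, -1.0]]
ft_force: [0.3, -1.1, 0.7]
grip_width: 0.0851
gripper_force: 0.0
```

Request:
{"method": "move_arm", "body": {"jaw": [8.5,8.5,8.5,8.5,8.5,8.5,8.5,8.5,8.5,8.5,8.5], "dp": [[2.6,-2.2,0],[2.6,-2.2,0],[2.6,-2.2,0],[2.6,-2.2,0],[2.6,-2.2,0],[2.6,-2.2,0],[2.6,-2.2,0],[2.6,-2.2,0],[0,0,0],[0,0,0],[0,0,0]], "turn": [[0,0,0],[0,0,0],[0,0,0],[0,0,0],[0,0,0],[0,0,0],[0,0,0],[0,0,0],[0,0,0],[0,0,0],[0,0,0]]}}

```text
time_s: 2.62
position: [0.6361, -0.1516, 0.2311]
tool_rot: [[1.0, 0.001, -0.001], [0.001, -1.0, -0.0], [-0.001, 0.0, -1.0]]
ft_force: [0.3, -0.4, -1.1]
grip_width: 0.0848
gripper_force: 0.0
```

Run:
```python
from h import *
im,d=cams.get_image("scene")
for q,z in(("hub",.098),("knob_grip",.121)):
    for r in cams.mark_of("scene",q)[:2]:
        u,v=r["location"][0]*512,r["location"][1]*384; print(q,r["p"],u,v,ray_z("scene",u,v,z))
cv2.imwrite("pics/s1.png",cv2.resize(im[110:260,160:360,::-1],None,fx=4,fy=4,interpolation=2))
```

```text
hub 0.6 281.2928 188.5824 [ 0.56912856 -0.16283098  0.098     ]
hub 0.33 299.52 186.20159999999998 [ 0.55610319 -0.2086705   0.098     ]
knob_grip 0.77 259.6864 171.8016 [ 0.64085917 -0.1416326   0.121     ]
```

View pics/s1.png

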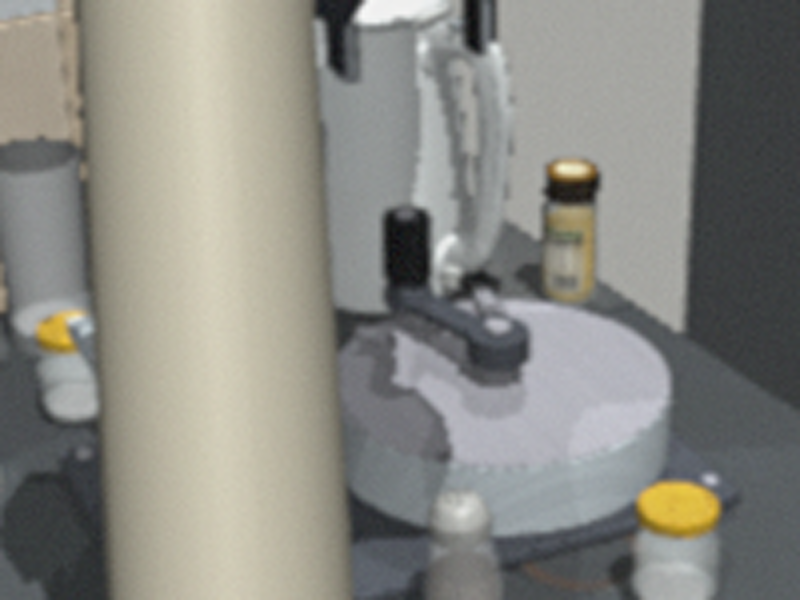

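The crop shows the knob centre at (261.7,172) and the hub top at (284.5,192) in full-picture pixels. Both agree with the top-camera position to about 1 px. I'm descending around the knob.

Request:
{"method": "move_arm", "body": {"jaw": [8.5,8.5,8.5,8.5,8.5,8.5,8.5,8.5,8.5,8.5], "dp": [[0.67,-0.34,0],[0,0,1.5],[0,0,2],[0,0,2],[0,0,2],[0,0,1.6],[0,0,1.6],[0,0,1.2],[0,0,1.0],[0,0,0]], "turn": [[0,0,0],[0,0,0],[0,0,0],[0,0,0],[0,0,0],[0,0,0],[0,0,0],[0,0,0],[0,0,0],[0,0,0]]}}

```text
time_s: 3.6
position: [0.6424, -0.148, 0.1003]
tool_rot: [[1.0, 0.0, -0.003], [0.0, -1.0, 0.001], [-0.003, -0.001, -1.0]]
ft_force: [-0.3, 0.3, -0.2]
grip_width: 0.0849
gripper_force: 0.0
```

Request:
{"method": "move_arm", "body": {"jaw": [5,4.2,3.9,3.6,3.4,3.2,3.0,2.8], "dp": [[0,0,0],[0,0,0],[0,0,0],[0,0,0],[0,0,0],[0,0,0],[0,0,0],[0,0,0]], "turn": [[0,0,0],[0,0,0],[0,0,0],[0,0,0],[0,0,0],[0,0,0],[0,0,0],[0,0,0]], "force": 20}}

```text
time_s: 4.27
position: [0.6433, -0.1487, 0.1029]
tool_rot: [[1.0, 0.0, 0.001], [0.0, -1.0, -0.001], [0.001, 0.001, -1.0]]
ft_force: [0.2, -2.2, 2.7]
grip_width: 0.0318
gripper_force: 19.8
```

Request:
{"method": "move_arm", "body": {"jaw": [2.8,2.8,2.8,2.8,2.8,2.8,2.8,2.8,2.8,2.8], "dp": [[0,0,0],[0,0,0],[-0.02,-0.13,0],[-0.03,-0.13,0],[-0.03,-0.13,0],[-0.03,-0.13,0],[-0.03,-0.13,0],[-0.04,-0.13,0],[0,0,0],[0,0,0]], "turn": [[0,0,0],[0,0,0],[0,0,0],[0,0,0],[0,0,0],[0,0,0],[0,0,0],[0,0,0],[0,0,0],[0,0,0]], "force": 40}}

```text
time_s: 5.1
position: [0.6417, -0.1407, 0.103]
tool_rot: [[1.0, 0.001, 0.002], [0.001, -1.0, -0.001], [0.002, 0.001, -1.0]]
ft_force: [0.3, -3.8, 5.1]
grip_width: 0.0315
gripper_force: 39.6
```

Request:
{"method": "move_arm", "body": {"jaw": [2.8,2.8,2.8,2.8,2.8,2.8], "dp": [[0,0,-0.1],[0,0,-0.1],[0,0,-0.1],[0,0,-0.1],[0,0,0],[0,0,0]], "turn": [[0,0,0],[0,0,0],[0,0,0],[0,0,0],[0,0,0],[0,0,0]]}}

```text
time_s: 5.6
position: [0.6412, -0.1402, 0.106]
tool_rot: [[1.0, 0.001, -0.0], [0.001, -1.0, 0.0], [-0.0, -0.0, -1.0]]
ft_force: [3.6, -3.2, -4.8]
grip_width: 0.0312
gripper_force: 39.9
```

Request:
{"method": "move_arm", "body": {"jaw": [2.8,2.8,2.8,2.8,2.8,2.8], "dp": [[0,0,-0.1],[0,0,-0.1],[0,0,-0.1],[0,0,-0.1],[0,0,0],[0,0,0]], "turn": [[0,0,0],[0,0,0],[0,0,0],[0,0,0],[0,0,0],[0,0,0]]}}

```text
time_s: 6.1
position: [0.6412, -0.1402, 0.1103]
tool_rot: [[1.0, 0.001, -0.0], [0.001, -1.0, 0.0], [-0.0, -0.0, -1.0]]
ft_force: [3.0, -3.2, -5.6]
grip_width: 0.0312
gripper_force: 39.9
```

Request:
{"method": "move_arm", "body": {"jaw": [2.8,2.8,2.8,2.8,2.8,2.8,2.8,2.8], "dp": [[0,0,-0.1],[0,0,-0.1],[0,0,-0.1],[0,0,-0.1],[0,0,-0.1],[0,0,-0.1],[0,0,0],[0,0,0]], "turn": [[0,0,0],[0,0,0],[0,0,0],[0,0,0],[0,0,0],[0,0,0],[0,0,0],[0,0,0]]}}

```text
time_s: 6.77
position: [0.6412, -0.1402, 0.1163]
tool_rot: [[1.0, 0.001, -0.0], [0.001, -1.0, -0.0], [-0.0, 0.0, -1.0]]
ft_force: [2.8, -4.0, -5.6]
grip_width: 0.0305
gripper_force: 40.0
```

Run:
```python
from h import *
s=observe();print(s["position"],s["ft_force"])
im,d=cams.get_image("scene")
cv2.imwrite("pics/s2.png",cv2.resize(im[110:260,160:360,::-1],None,fx=4,fy=4,interpolation=2))
# plan arc: angles per row
H=np.array([.5537,-.1645]);a0=np.arctan2(*(s["position"][:2]-H)[::-1]);print(np.degrees(a0),np.linalg.norm(s["position"][:2]-H))
for k in range(12):
    a=a0-.2*k; b=a-.2; d=.0905*np.array([np.cos(b)-np.cos(a),np.sin(b)-np.sin(a)])*100
    print(k,np.degrees(b).round(1),"tool dp cm",d[0].round(2),(-d[1]).round(2))
```

```text
[ 0.64121959 -0.14022007  0.11632375] [ 2.78703062 -4.02811664 -5.61899538]
15.505228100545343 0.0908250688669494
0 4.0 tool dp cm 0.31 1.78
1 -7.4 tool dp cm -0.05 1.81
2 -18.9 tool dp cm -0.41 1.76
3 -30.3 tool dp cm -0.75 1.64
4 -41.8 tool dp cm -1.06 1.46
5 -53.2 tool dp cm -1.33 1.22
6 -64.7 tool dp cm -1.55 0.93
7 -76.2 tool dp cm -1.7 0.61
8 -87.6 tool dp cm -1.79 0.25
9 -99.1 tool dp cm -1.8 -0.11
10 -110.5 tool dp cm -1.75 -0.46
11 -122.0 tool dp cm -1.62 -0.8
```

View pics/s2.png

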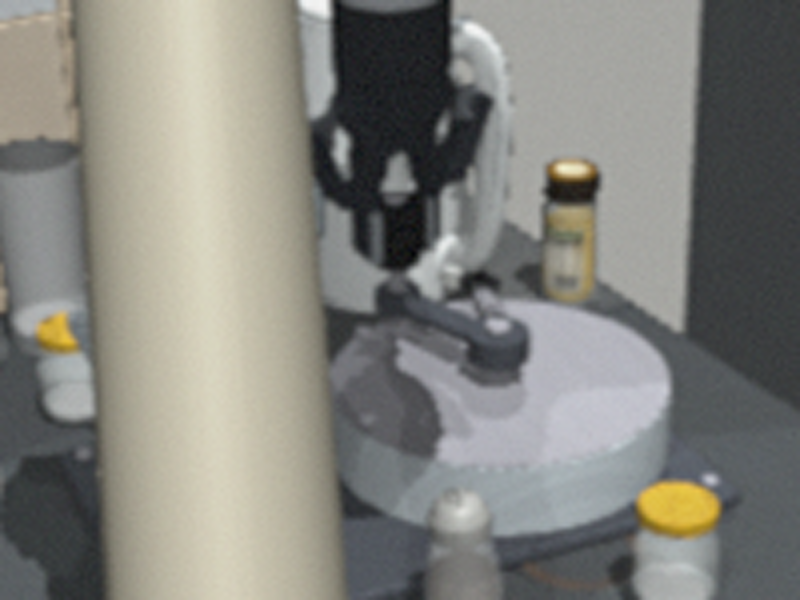

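The knob is clearly raised off the arm's collar (gap at (390,275) in the crop), and the load is pulling at about 4 N. I'm turning back slowly now.

Request:
{"method": "move_arm", "body": {"jaw": [2.8,2.8,2.8,2.8,2.8,2.8,2.8,2.8,2.8,2.8], "dp": [[0.06,0.22,0],[0.11,0.44,0],[0.08,0.44,0],[0.06,0.45,0],[0.03,0.45,0],[0.01,0.45,0],[-0.01,0.45,0],[-0.03,0.45,0],[-0.03,0.23,0],[0,0,0]], "turn": [[0,0,0],[0,0,0],[0,0,0],[0,0,0],[0,0,0],[0,0,0],[0,0,0],[0,0,0],[0,0,0],[0,0,0]]}}

```text
time_s: 7.65
position: [0.6435, -0.1769, 0.1161]
tool_rot: [[1.0, 0.0, -0.001], [0.0, -1.0, -0.0], [-0.001, 0.0, -1.0]]
ft_force: [-3.3, -4.4, -5.0]
grip_width: 0.031
gripper_force: 40.1
```

```bash
cat > plan.py <<'E'
from h import *
import sys
step=float(sys.argv[1]); n=int(sys.argv[2]); H=np.array([.5537,-.1645]) if len(sys.argv)<5 else np.array([float(sys.argv[3]),float(sys.argv[4])])
s=observe();p=s["position"];a0=np.arctan2(*(p[:2]-H)[::-1]);F=s["ft_force"]
t=np.array([np.sin(a0),-np.cos(a0)]);r=np.array([np.cos(a0),np.sin(a0)])
print(p.round(4),"ang",np.degrees(a0).round(1),"crank",round(np.radians(10.4)-a0,3),"rad",np.linalg.norm(p[:2]-H).round(4),"F tang",F[:2]@t,"radial",F[:2]@r,"z",F[2])
for k in range(n):
    a=a0-step*k;b=a-step;d=9.05*np.array([np.cos(b)-np.cos(a),np.sin(b)-np.sin(a)]);print([round(d[0],2),round(-d[1],2),0],end=", ")
E
python3 plan.py .05 12
```

```text
[ 0.6435 -0.1769  0.1161] ang -7.9 crank 0.319 rad 0.0906 F tang 4.78922318131531 radial -2.6902701470797328 z -5.022290363911188
[np.float64(-0.07), np.float64(0.45), 0], [np.float64(-0.1), np.float64(0.44), 0], [np.float64(-0.12), np.float64(0.44), 0], [np.float64(-0.14), np.float64(0.43), 0], [np.float64(-0.16), np.float64(0.42), 0], [np.float64(-0.18), np.float64(0.41), 0], [np.float64(-0.2), np.float64(0.4), 0], [np.float64(-0.22), np.float64(0.39), 0], [np.float64(-0.24), np.float64(0.38), 0], [np.float64(-0.26), np.float64(0.37), 0], [np.float64(-0.28), np.float64(0.36), 0], [np.float64(-0.3), np.float64(0.34), 0],
```

Request:
{"method": "move_arm", "body": {"jaw": [2.8,2.8,2.8,2.8,2.8,2.8,2.8,2.8,2.8,2.8,2.8], "dp": [[-0.11,0.45,0],[-0.12,0.44,0],[-0.13,0.44,0],[-0.14,0.43,0],[-0.16,0.42,0],[-0.18,0.41,0],[-0.2,0.4,0],[-0.22,0.39,0],[-0.24,0.38,0],[-0.26,0.37,0],[0,0,0]], "turn": [[0,0,0],[0,0,0],[0,0,0],[0,0,0],[0,0,0],[0,0,0],[0,0,0],[0,0,0],[0,0,0],[0,0,0],[0,0,0]]}}

```text
time_s: 8.57
position: [0.6257, -0.2182, 0.1162]
tool_rot: [[1.0, 0.0, -0.001], [0.0, -1.0, -0.0], [-0.001, 0.0, -1.0]]
ft_force: [-3.1, -2.6, -6.4]
grip_width: 0.0311
gripper_force: 40.2
```

```bash
python3 plan.py .05 10 | sed 's/np.float64//g'
```

```text
[ 0.6257 -0.2182  0.1162] ang -36.7 crank 0.822 rad 0.0899 F tang 3.9178511515703414 radial -0.9655960245991182 z -6.352486161420881
[(-0.28), (0.36), 0], [(-0.3), (0.34), 0], [(-0.31), (0.33), 0], [(-0.33), (0.31), 0], [(-0.34), (0.29), 0], [(-0.36), (0.28), 0], [(-0.37), (0.26), 0], [(-0.38), (0.24), 0], [(-0.4), (0.22), 0], [(-0.41), (0.2), 0],
```

Request:
{"method": "move_arm", "body": {"jaw": [2.8,2.8,2.8,2.8,2.8,2.8,2.8,2.8,2.8,2.8], "dp": [[-0.28,0.36,0],[-0.3,0.34,0],[-0.31,0.33,0],[-0.33,0.31,0],[-0.34,0.29,0],[-0.36,0.28,0],[-0.37,0.26,0],[-0.38,0.24,0],[-0.3,0.17,0],[0,0,0]], "turn": [[0,0,0],[0,0,0],[0,0,0],[0,0,0],[0,0,0],[0,0,0],[0,0,0],[0,0,0],[0,0,0],[0,0,0]]}}

```text
time_s: 9.4
position: [0.5959, -0.2433, 0.1162]
tool_rot: [[1.0, 0.0, -0.001], [0.0, -1.0, 0.001], [-0.001, -0.001, -1.0]]
ft_force: [-5.4, 0.7, -6.1]
grip_width: 0.0312
gripper_force: 40.2
```

```bash
python3 plan.py .02 12 | sed 's/np.float64//g'
```

```text
[ 0.5959 -0.2433  0.1162] ang -61.8 crank 1.261 rad 0.0894 F tang 4.38809261254212 radial -3.196762589125067 z -6.118676365026006
[(-0.16), (0.08), 0], [(-0.16), (0.08), 0], [(-0.16), (0.08), 0], [(-0.17), (0.07), 0], [(-0.17), (0.07), 0], [(-0.17), (0.07), 0], [(-0.17), (0.06), 0], [(-0.17), (0.06), 0], [(-0.17), (0.06), 0], [(-0.17), (0.05), 0], [(-0.17), (0.05), 0], [(-0.17), (0.05), 0],
```

Run:
```python
from h import *
for z in(.012,.035,.042,.049,.056,.063): print(z,[ (round(pix("scene",np.array([.575+dx,.0286,z]))[0],1),round(pix("scene",np.array([.575+dx,.0286,z]))[1],1)) for dx in (0,)])
im=np.load("pics/scene0.npz")["im"]
cv2.imwrite("pics/pad.png",cv2.resize(im[180:260,170:270,::-1],None,fx=7,fy=7,interpolation=2))
```

```text
0.012 [(np.float64(212.8), np.float64(238.2))]
0.035 [(np.float64(212.1), np.float64(230.1))]
0.042 [(np.float64(211.9), np.float64(227.7))]
0.049 [(np.float64(211.7), np.float64(225.2))]
0.056 [(np.float64(211.5), np.float64(222.7))]
0.063 [(np.float64(211.3), np.float64(220.2))]
```

View pics/pad.png

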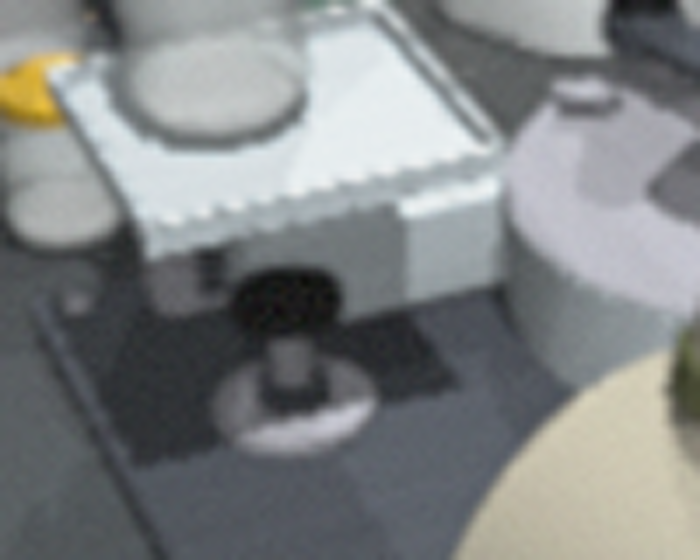

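The pad crop shows the pad's top surface centred near row 222, which puts it at about z = 57 mm. The tray should therefore touch at crank ≈ 1.67. I'll approach slowly and feel for it.

Request:
{"method": "move_arm", "body": {"jaw": [2.8,2.8,2.8,2.8,2.8,2.8,2.8,2.8,2.8,2.8,2.8,2.8], "dp": [[-0.17,0.06,0],[-0.17,0.06,0],[-0.17,0.06,0],[-0.17,0.06,0],[-0.17,0.06,0],[-0.18,0.06,0],[-0.18,0.06,0],[-0.18,0.05,0],[-0.18,0.05,0],[-0.18,0.05,0],[0,0,0],[0,0,0]], "turn": [[0,0,0],[0,0,0],[0,0,0],[0,0,0],[0,0,0],[0,0,0],[0,0,0],[0,0,0],[0,0,0],[0,0,0],[0,0,0],[0,0,0]]}}

```text
time_s: 10.4
position: [0.5792, -0.2496, 0.1166]
tool_rot: [[1.0, 0.0, 0.0], [0.0, -1.0, -0.001], [0.0, 0.001, -1.0]]
ft_force: [-3.4, -5.3, -7.4]
grip_width: 0.031
gripper_force: 40.3
```

```bash
python3 plan.py .02 8 | sed 's/np.float64//g'
```

```text
[ 0.5792 -0.2496  0.1166] ang -73.3 crank 1.461 rad 0.0889 F tang 4.769885549331068 radial 4.112343474088938 z -7.354471171101256
[(-0.17), (0.05), 0], [(-0.17), (0.05), 0], [(-0.18), (0.04), 0], [(-0.18), (0.04), 0], [(-0.18), (0.04), 0], [(-0.18), (0.03), 0], [(-0.18), (0.03), 0], [(-0.18), (0.03), 0],
```

Request:
{"method": "move_arm", "body": {"jaw": [2.8,2.8,2.8,2.8,2.8,2.8], "dp": [[-0.17,0.06,0],[-0.17,0.06,0],[-0.17,0.05,0],[-0.18,0.04,0],[0,0,0],[0,0,0]], "turn": [[0,0,0],[0,0,0],[0,0,0],[0,0,0],[0,0,0],[0,0,0]]}}

```text
time_s: 10.9
position: [0.5722, -0.2514, 0.1164]
tool_rot: [[1.0, 0.001, -0.0], [0.001, -1.0, -0.001], [-0.0, 0.001, -1.0]]
ft_force: [-3.9, -5.4, -5.4]
grip_width: 0.0313
gripper_force: 40.3
```

```bash
python3 plan.py .02 8 | sed 's/np.float64//g'
```

```text
[ 0.5722 -0.2514  0.1164] ang -78.0 crank 1.543 rad 0.0889 F tang 4.973162075682709 radial 4.471495921678674 z -5.435131550080486
[(-0.18), (0.04), 0], [(-0.18), (0.03), 0], [(-0.18), (0.03), 0], [(-0.18), (0.03), 0], [(-0.18), (0.02), 0], [(-0.18), (0.02), 0], [(-0.18), (0.01), 0], [(-0.18), (0.01), 0],
```

Request:
{"method": "move_arm", "body": {"jaw": [2.8,2.8,2.8,2.8,2.8], "dp": [[-0.17,0.06,0],[-0.17,0.05,0],[-0.17,0.04,0],[0,0,0],[0,0,0]], "turn": [[0,0,0],[0,0,0],[0,0,0],[0,0,0],[0,0,0]]}}

```text
time_s: 11.32
position: [0.5672, -0.2523, 0.1163]
tool_rot: [[1.0, 0.001, -0.0], [0.001, -1.0, 0.0], [-0.0, -0.0, -1.0]]
ft_force: [-2.9, -2.5, -5.6]
grip_width: 0.0309
gripper_force: 40.3
```

```bash
python3 plan.py .02 6 | sed 's/np.float64//g'
```

```text
[ 0.5672 -0.2523  0.1163] ang -81.2 crank 1.599 rad 0.0889 F tang 3.281421091953249 radial 2.00421020883414 z -5.627339594000804
[(-0.18), (0.03), 0], [(-0.18), (0.02), 0], [(-0.18), (0.02), 0], [(-0.18), (0.01), 0], [(-0.18), (0.01), 0], [(-0.18), (0.01), 0],
```

```bash
sed -i 's/^s=observe();p=/A=[]\nfor _ in range(4): cams.get_image("scene"); A.append(observe()["ft_force"])\nA=np.array(A); print("sd",A.std(0).round(2))\ns=observe();s["ft_force"]=A.mean(0);p=/' plan.py; python3 plan.py .02 4 | sed 's/np.float64//g'
```

```text
sd [0.72 0.77 0.46]
[ 0.5673 -0.2523  0.1163] ang -81.2 crank 1.598 rad 0.0889 F tang 3.2010054628736095 radial 1.110278230741244 z -5.379517487385138
[(-0.18), (0.03), 0], [(-0.18), (0.02), 0], [(-0.18), (0.02), 0], [(-0.18), (0.02), 0],
```

Request:
{"method": "move_arm", "body": {"jaw": [2.8,2.8,2.8,2.8], "dp": [[-0.18,0.03,0],[0,0,0],[0,0,0],[0,0,0]], "turn": [[0,0,0],[0,0,0],[0,0,0],[0,0,0]]}}

```text
time_s: 11.85
position: [0.5656, -0.2526, 0.1163]
tool_rot: [[1.0, 0.001, 0.0], [0.001, -1.0, 0.0], [0.0, -0.0, -1.0]]
ft_force: [-1.1, 0.1, -4.9]
grip_width: 0.0313
gripper_force: 40.3
```

```bash
python3 plan.py .02 4 | sed 's/np.float64//g'
```

```text
sd [0.37 0.69 0.35]
[ 0.5656 -0.2526  0.1163] ang -82.3 crank 1.618 rad 0.0889 F tang 1.051212625480578 radial -0.3636932183466938 z -5.784575920357646
[(-0.18), (0.02), 0], [(-0.18), (0.02), 0], [(-0.18), (0.02), 0], [(-0.18), (0.01), 0],
```

Request:
{"method": "move_arm", "body": {"jaw": [2.8,2.8,2.8,2.8], "dp": [[-0.1,0.01,0],[0,0,0],[0,0,0],[0,0,0]], "turn": [[0,0,0],[0,0,0],[0,0,0],[0,0,0]]}}

```text
time_s: 12.38
position: [0.5646, -0.2528, 0.1163]
tool_rot: [[1.0, 0.001, 0.0], [0.001, -1.0, 0.0], [0.0, -0.0, -1.0]]
ft_force: [-0.6, 1.2, -4.9]
grip_width: 0.0312
gripper_force: 40.3
```

```bash
python3 plan.py .02 1 | sed 's/np.float64//g'
```

```text
sd [0.18 0.48 0.77]
[ 0.5646 -0.2528  0.1163] ang -83.0 crank 1.629 rad 0.089 F tang -0.017820903892135993 radial -0.7790122976099568 z -5.838434799982917
[(-0.18), (0.02), 0],
```

Request:
{"method": "move_arm", "body": {"jaw": [2.8,2.8,2.8,2.8,2.8,2.8,2.8,2.8,2.8], "dp": [[0,0,0.15],[0,0,0.2],[0,0,0.2],[0,0,0.2],[0,0,0.2],[0,0,0.15],[0,0,0.1],[0,0,0],[0,0,0]], "turn": [[0,0,0],[0,0,0],[0,0,0],[0,0,0],[0,0,0],[0,0,0],[0,0,0],[0,0,0],[0,0,0]]}}

```text
time_s: 13.33
position: [0.5645, -0.2529, 0.1044]
tool_rot: [[1.0, 0.001, -0.0], [0.001, -1.0, 0.0], [-0.0, -0.0, -1.0]]
ft_force: [-0.4, 2.9, -5.0]
grip_width: 0.0316
gripper_force: 40.3
```

```bash
python3 plan.py .02 1 | sed 's/np.float64//g'
```

```text
sd [0.49 0.42 0.46]
[ 0.5645 -0.2529  0.1044] ang -83.0 crank 1.631 rad 0.089 F tang -0.24387076510676434 radial -2.2682087583749806 z -4.007822551716054
[(-0.18), (0.02), 0],
```

Still spring-loaded by about 1–2 mm. I'll lower it a little further, then open the fingers.

Request:
{"method": "move_arm", "body": {"jaw": [2.8,2.8,2.8,2.8,2.8], "dp": [[0,0,0.07],[0,0,0.06],[0,0,0],[0,0,0],[0,0,0]], "turn": [[0,0,0],[0,0,0],[0,0,0],[0,0,0],[0,0,0]], "force": 25}}

```text
time_s: 13.95
position: [0.5646, -0.2529, 0.1032]
tool_rot: [[1.0, 0.001, 0.0], [0.001, -1.0, -0.0], [0.0, 0.0, -1.0]]
ft_force: [-0.2, 1.6, -2.1]
grip_width: 0.0314
gripper_force: 40.6
```

```bash
python3 plan.py .02 1 | sed 's/np.float64//g'
```

```text
sd [0.6  0.51 0.14]
[ 0.5646 -0.2529  0.1032] ang -83.0 crank 1.63 rad 0.0891 F tang -0.12904978763943428 radial -2.6553105838748867 z -1.777233974497742
[(-0.18), (0.02), 0],
```

Request:
{"method": "move_arm", "body": {"jaw": [2.8,2.8,3.3,3.6,4.2,5,6,6,6,6], "dp": [[0,0,0.03],[0,0,0],[0,0,0],[0,0,0],[0,0,0],[0,0,0],[0,0,0],[0,0,0],[0,0,0],[0,0,0]], "turn": [[0,0,0],[0,0,0],[0,0,0],[0,0,0],[0,0,0],[0,0,0],[0,0,0],[0,0,0],[0,0,0],[0,0,0]]}}

```text
time_s: 14.98
position: [0.5645, -0.253, 0.1027]
tool_rot: [[1.0, 0.001, 0.0], [0.001, -1.0, -0.0], [0.0, 0.0, -1.0]]
ft_force: [0.0, 0.0, 0.2]
grip_width: 0.0599
gripper_force: 0.0
```

Request:
{"method": "move_arm", "body": {"jaw": [6,6,6,6,6,6,6,6,6], "dp": [[0,0,-0.5],[0,0,-1],[0,0,-1.5],[0,0,-2],[0,0,-2],[0,0,-2],[0,0,-2],[0,0,-1],[0,0,0]], "turn": [[0,0,0],[0,0,0],[0,0,0],[0,0,0],[0,0,0],[0,0,0],[0,0,0],[0,0,0],[0,0,0]]}}

```text
time_s: 15.73
position: [0.5652, -0.2533, 0.2258]
tool_rot: [[1.0, 0.001, 0.004], [0.001, -1.0, -0.003], [0.004, 0.003, -1.0]]
ft_force: [-0.2, 0.2, 0.4]
grip_width: 0.0601
gripper_force: 0.0
```

Run:
```python
from h import *
s=observe();print(s["position"],s["grip_width"],s["ft_force"])
a=cams.get_image("scene")[0];b=cams.get_image("top")[0]
cv2.imwrite("pics/end.png",cv2.resize(np.hstack([a[80:270,150:350],b[90:280,180:380]])[...,::-1],None,fx=2,fy=2,interpolation=2))
```

```text
[ 0.56519753 -0.25332175  0.22577823] 0.060057377976781776 [-0.1978986   0.17641513  0.41125504]
```

View pics/end.png

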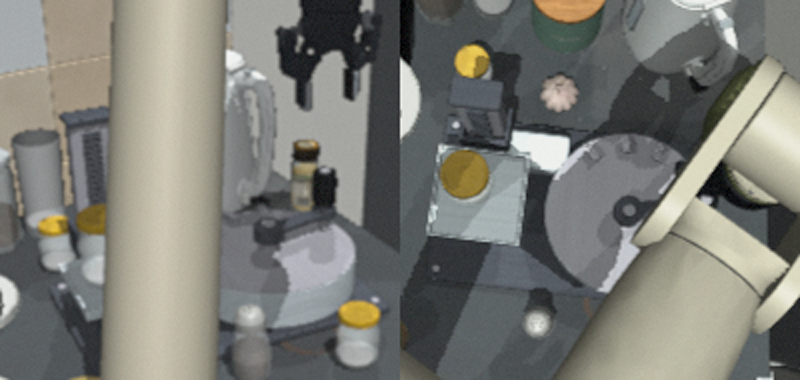

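The left view shows the knob down at (325,185) and released, with the gripper clear above it. The tray has come down, with the jar standing on it at (465,172) in the right view. The other objects that show are where they were. Handing in.

```bash
python3 -c "
from rig import ticket; print(ticket.close_job())"
```

```text
the job is handed in; nothing more can be done
None
```

The job is handed in: I lowered the tray onto the rubber pad at about crank 1.63 rad, where the load's pull at the knob had faded to zero. The knob is back down and released, and the jar is still standing on the tray; the hand-in returned no verdict.

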